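# Index the set-packing turntable one hole to bring the blade box to the pointer

## Robot

A 7-joint arm with a two-finger parallel gripper is mounted at the origin on the work surface; the furniture and walls round the work are solid. World frame = base frame: x ahead of the robot, y to its left, z up, the work surface at z = 0. Lengths are in m, angles in rad, forces in N, time in s.
With the tool pointing down it reaches from about 0.425 to 0.925 m from the base axis. Payload 6.8 kg.
Tool frame: the origin (TCP) lies at the very end of the fingers, on their centre line; the grasp point (between the pads) lies 19 mm behind it; z points along the fingers, y is the line along which they close (so a half turn about z gives the same grasp; the last joint's range is limited). The gripper opens to 85 mm and grips with 20 to 120 N. Pads are 22 mm wide; open, the fingers measure 114 mm over their backs; the gripper's body (76 mm by 85 mm) begins 54 mm behind the grasp point. The pads swing forward as they close: fully open they stand 13 mm farther back than shut.
Start: joints at [1.189, 0.477, 0.022, 1.555, -0.011, 1.109, -0.083], TCP at [0.183, -0.65, 0.231] pointing down, gripper open.
Joint ranges: [-2.96, 2.96], [-0.34, 2.1], [-1.41, 1.46], [0.24, 2.44], [-1.37, 4.51], [0.17, 1.92], [-2.96, 2.96]. Speed limits (rad/s): [2.39, 2.39, 3.14, 3.14, 3.14, 3.14, 3.14].

## Interface

Orientations are given as a unit quaternion [w, x, y, z].
In Python, from station import bot gives the robot as it stands.
- The arm moves only by the tool apply_moves, never from a script. Its argument "deltas" is a list of rows, each a list of 3 entries, a list of its own where there are three numbers: the closure, from 0 (fully open) to 1 (shut), then the shift along the tool's x, y, z in units of 0.2 m (1.0 is 0.2 m), then the turn about the tool's z in units of 2 pi rad (1.0 is 2 pi rad). A call has 1 to 12 rows; each row is the pose to reach, as a shift and turn from the pose commanded when the call began, along the tool's axes at that moment, turning the shorter way round; what a row does not reach only later rows make up. A row lasts 1/10 s, in which the tool goes at most 50 mm and 8.59 degrees, less where a joint would pass 70% of its speed; a pose out of reach is approached as far as the arm can. A call with a number of a shift or a turn outside -1 to 1 is refused whole. A call with a gripper value outside its range is refused whole. The fingers move at their own pace and stop on an object; "squeeze" is the grip in N (left out, the last holds). Time passes only in rows, so rows that repeat a pose let the fingers close. It gives the time, the measured TCP pose, the force, the opening and the grip force at its end, in the units of the state.
- bot.get_obs(): the state, without advancing time (a new reading comes with each control period).
- bot.read_camera(name): name is "scene" or "top"; returns a dict with "color" (400x640x3 uint8, red, green, blue), "intrinsics" (3x3 intrinsics, pixels), "k1" (the pictures are not rectified: a ray, as slopes to the right and down, at radius r is drawn at 1 + k1 r^2 times it, then the intrinsics apply), "pose" (4x4, takes a point from camera to world coordinates). Camera axes: x right, y down, z forward; pixel columns grow to the right and rows downward; lengths in m; the calibration is good to about 2 mm. A picture is of the moment at which its call begins. There is no depth.
- bot.hand_in(): hands the job in; it is judged then, once.
Trained networks look in a picture, given as the dict that the camera call returned (one of the last four; its "shot" number tells which), for a name from the list of things; names that differ only in an ending like _2 or _b are one class to them, and where a whole thing is asked for, a point or a joint stands for the part that bears it (a point fixed in the world has none). Each returns a list of dicts, best first, with "confidence" (0 to 1); they miss things now and then, are a little off and sometimes report something else, mostly with a low value. They report only what shows in the picture. A call takes as long as a camera call. They do not tell look-alikes from the thing itself.
- bot.look_for(picture, target): "point" ([x, y, z] in m, in world coordinates, good to about 4 mm: the middle of the surface that is visible of it).
The state is a dict: "t": time; "q": joint angles; "joint_vel": joint speeds; "joint_torque": joint torques, N m; "eef_pos": TCP position; "tool_rot": TCP orientation; "contact_force": force on the tool from outside, world axes, zero at the start; "torque": the same for the moment, N m; "gripper_width": opening from 0.0 (shut) to 1.0 (fully open); "grasp_force": force on a finger pad.
Only numpy, scipy, OpenCV 4.12 (cv2) and the standard library are available. Lean on these libraries where they do the work, as an engineer would, in place of code of your own. Each camera call takes 0.05 s, during which the arm holds its last target. There are 200 camera calls.

## Task

The place at the red pointer of the packing turntable is empty and the blue blade box is wanted there next; it stands one hole away, to one side or the other. With a fingertip press the red indexing plunger in, keep it pressed while you turn the table by it one hole, the way that brings the blue box to the pointer, then let the plunger spring fully back up into that hole and take the hand away. Turn it smoothly, grasp and lift nothing, do not touch the things that stand on the table, and leave the things lying round it where they are.

Things in the scene. Friction and masses are not known exactly. Their poses are not given: they have to be found in the camera images.
- turntable: the packing turntable's fixed foot and notched aluminium index plate (plate 294 mm across, top 34 mm up). Origin: on the bench under the turning axis. Its own -x axis points from the axis to the red pointer, its z is up. It does not move in a run, but stands elsewhere and turned otherwise each time
- table_axis (a point): point on the turning axis (vertical) at the platter's top face, 52 mm above the bench; the platter is a steel disc 270 mm across with a blue mat and five places 72 degrees apart, their centres 80 mm from the axis; a hub nut 32 mm across stands 9 mm above it
- pointer_tip (a point): tip of the fixed red pointer, 139 mm from the axis, 58 mm above the bench
- pointer_place (a point): centre of the place at the red pointer, on the platter's top face, 80 mm from the axis; does not turn with the platter
- platter (a joint): angle of the platter, rad, positive anticlockwise seen from above; 0 at the start, where the plunger sits in a hole. Holes every 1.257 rad (72 degrees), both ways. Turns without a stop; light bearing friction (about 0.05 N m, so it stays where it is left), and it is locked while the plunger is up in a hole
- plunger (a joint): how far the plunger is pressed in, m: 0 up, 0.015 fully in. It is pressed straight down and springs back up. Spring: about 3 N at the start to 7.5 N fully in. The table is free from 0.0125 on; between holes it cannot come fully up, and it comes up into a hole by itself when let go within about 4 mm of it, drawing the table into line
- plunger_pad (a point): centre of the floor of the plunger's thumb pad, a red dish with a black rubber floor, 83 mm above the bench when up; it goes down and round with the plunger. The dish is 44 mm across, its floor 36 mm across with a lip 3 mm high round it. It is carried by an ear of the platter, 150 mm from the axis, on the side away from the pointer at the start; a fingertip pressed down on it carries the table round when moved along the circle
- blade_box: blue carton of blades, 70 x 70 x 34 mm, loose on the platter, one place to the left or right of the pointer's place. Origin: centre of its underside
- gallipot: small steel bowl, 79 mm across, 40 mm high, loose on the platter, one place from the pointer's on the side other than the blue box. Origin: centre of its underside
- gallipot_2: second small steel bowl, 79 mm across, 40 mm high, loose on the platter beside the plunger's ear. Origin: centre of its underside
- strip_box: white and green carton, 60 x 88 x 30 mm, loose on the platter beside the plunger's ear. Origin: centre of its underside
- kidney_dish: steel kidney dish with instruments in it, 95 x 202 x 34 mm, loose on the bench to the right; leave alone. Origin: centre of its underside
- haemostat: haemostat clamp, 56 x 140 x 7 mm, loose on the bench to the right; leave alone. Origin: centre of its underside
- dressing_scissors: dressing scissors, 56 x 150 x 6 mm, loose on the bench to the right; leave alone. Origin: centre of its underside
- instrument_box: closed steel instrument box, 109 x 188 x 42 mm, loose on the bench to the left; leave alone. Origin: centre of its underside
Things that resemble listed ones, but are neither listed nor needed, are in the scene too. Of the things shaped like the blade_box, the blue one is meant.

How it is judged:
By the outcome, as a careful person would: the job done as asked, in the order asked, and still so for the second after the job is handed in, with the robot touching nothing.
It also fails if it takes over 42 s, if anything falls off the work surface, if the arm or the gripper's body presses on something with over 40 N, if the wrist force passes 120 N, or if a joint passes its speed limit or range.

## Working session

There is one attempt and no reset: what is moved stays moved. The work goes in short steps, Python scripts to look and compute and a tool call to move; the robot and the scene stay as the last step left them, time stands still between calls to the robot, and variables do not carry over. Pictures are saved under pics/ and viewed, at most 10 in all, crops included, and the job is handed in when it is done.

Besides the shell and the picture viewer there is one more tool, called after "Emit:" in YAML: its name, and indented under it one key for each argument. apply_moves: Moves the arm, as the interface text tells. Its arguments: {"type":"object","properties":{"deltas":{"type":"array","items":{"type":"array"}},"squeeze":{"type":"number"}},"required":["deltas"]}

```bash
mkdir -p pics
cat > h.py <<'E'
from station import bot
import numpy as np, cv2
def proj(p,X):
    T=np.linalg.inv(p["pose"]);c=T[:3,:3]@np.array(X)+T[:3,3];s=c[:2]/c[2];s=s*(1+p["k1"]*(s@s))
    K=np.array(p["intrinsics"]);return np.array([K[0,0]*s[0]+K[0,2],K[1,1]*s[1]+K[1,2]])
def unproj(p,uv,z):
    K=np.array(p["intrinsics"]);d=np.array([(uv[0]-K[0,2])/K[0,0],(uv[1]-K[1,2])/K[1,1]]);s=d.copy()
    for _ in range(20): s=d/(1+p["k1"]*(s@s))
    P=np.array(p["pose"]);r=P[:3,:3]@np.array([*s,1]);return P[:3,3]+r*(z-P[2,3])/r[2]
def save(p,n): cv2.imwrite("pics/"+n,p["color"][:,:,::-1])
E
python3 - <<'E'
from h import *
o=bot.get_obs();print(o["eef_pos"],o["tool_rot"],o["t"])
for c in("top","scene"):
    p=bot.read_camera(c);save(p,c+"0.png");print(c,np.round(p["pose"],3).tolist())
    for n in("turntable","plunger_pad","blade_box","gallipot","strip_box","table_axis"):
        for r in bot.look_for(p,n)[:3]: print(n,np.round(r["point"],3),round(r["confidence"],2),proj(p,r["point"]).round())
print(bot.get_obs()["t"])
E
```

```text
[ 0.18233591 -0.64930159  0.23033706] [-8.78668939e-04  9.90644842e-01  1.36462408e-01 -1.89741599e-04] 0.0
top [[-0.021, -0.993, 0.113, 0.29], [-1.0, 0.021, -0.008, -0.008], [0.006, -0.113, -0.994, 1.369], [0.0, 0.0, 0.0, 1.0]]
turntable [ 0.465 -0.037  0.054] 0.8 [327. 196.]
plunger_pad [0.627 0.023 0.084] 0.56 [303. 136.]
blade_box [ 0.196 -0.292  0.038] 0.94 [424. 294.]
blade_box [ 0.497 -0.115  0.087] 0.67 [356. 182.]
gallipot [0.448 0.032 0.063] 0.8 [301. 203.]
gallipot [ 0.569 -0.05   0.066] 0.72 [331. 158.]
gallipot [ 0.462 -0.035  0.056] 0.69 [326. 197.]
strip_box [0.532 0.036 0.08 ] 0.67 [299. 170.]
table_axis [ 0.461 -0.038  0.053] 0.57 [327. 198.]
scene [[-0.769, -0.438, 0.465, -0.058], [-0.639, 0.521, -0.566, 0.616], [0.006, -0.732, -0.681, 0.815], [0.0, 0.0, 0.0, 1.0]]
plunger_pad [ 0.445 -0.019  0.053] 0.59 [315. 204.]
plunger_pad [0.618 0.024 0.087] 0.49 [261. 177.]
blade_box [ 0.188 -0.282  0.032] 0.96 [437. 201.]
blade_box [ 0.481 -0.095  0.09 ] 0.95 [322. 176.]
blade_box [0.447 0.02  0.076] 0.19 [305. 205.]
gallipot [0.45  0.018 0.075] 0.91 [305. 205.]
gallipot [ 0.57 -0.06  0.08] 0.88 [292. 172.]
gallipot [0.432 0.001 0.05 ] 0.21 [314. 211.]
strip_box [0.52  0.053 0.081] 0.67 [278. 198.]
table_axis [ 0.432 -0.     0.054] 0.78 [314. 210.]
0.7
```

View pics/top0.png

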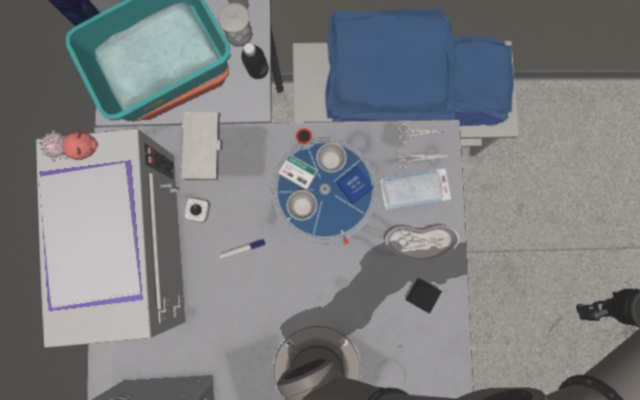

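View pics/scene0.png

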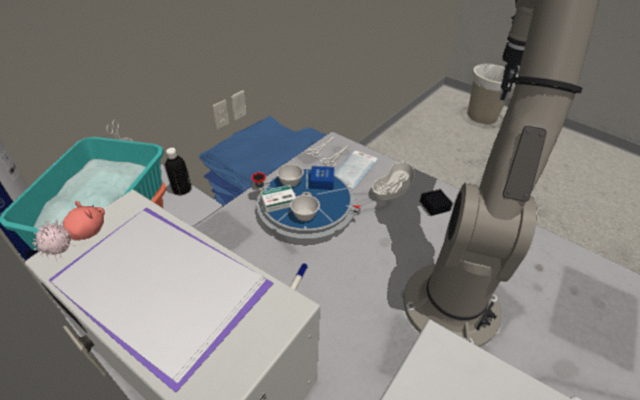

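The top view shows the table with its hub at (325,189), the red dish at (304,136), the pointer at (346,239), the blue box at (355,184), and bowls at (331,157) and (301,204). In the scene view the dish is at (260,180) and the blue box at (322,177).

Possible confusions:
- **Box:** blue at (355,184) against the black one at (424,295). I choose the blue one.
- **Red parts:** the dish at (304,136) against the pointer at (346,239). I choose the dish.

The box is to the right of the pointer as seen from above, so the table turns clockwise.

Run:
```python
from h import *
p=bot.read_camera("top");q=bot.read_camera("scene")
def red(p,box):
    c=p["color"].astype(int);m=((c[...,0]>1.8*c[...,1])&(c[...,0]>1.8*c[...,2])&(c[...,0]>70)).astype(np.uint8)
    k=np.zeros_like(m);x0,y0,x1,y1=box;k[y0:y1,x0:x1]=m[y0:y1,x0:x1]
    ys,xs=np.nonzero(k);h=cv2.convexHull(np.c_[xs,ys].astype(np.float32));e=cv2.minEnclosingCircle(h)
    M=cv2.moments(h);return (M["m10"]/M["m00"],M["m01"]/M["m00"]),e,len(xs)
a=red(p,(288,120,320,152));b=red(p,(335,230,355,250));c=red(q,(245,165,272,190))
print(a,unproj(p,a[0],.086));print(b,unproj(p,b[0],.058));print(c,unproj(q,c[0],.084))
# mat: blue disc ; rim ellipse
cc=p["color"]
print("hub",unproj(p,(325,189),.061))
im=cv2.resize(cc[115:255,260:390],None,fx=4.2,fy=4.2,interpolation=cv2.INTER_CUBIC);cv2.imwrite("pics/crop.png",im[:,:,::-1])
```

```text
((303.4578313253012, 135.80321285140562), ((303.46026611328125, 135.8046417236328), 7.6340107917785645), 95) [0.62546835 0.02198264 0.086     ]
((345.8, 240.6), ((346.0, 240.0), 2.2361679077148438), 10) [ 0.34414656 -0.08541843  0.058     ]
((258.2569105691057, 177.09268292682927), ((258.3461608886719, 177.0), 6.6539530754089355), 80) [0.62677912 0.02433625 0.084     ]
hub [ 0.4840081  -0.03294267  0.061     ]
```

View pics/crop.png

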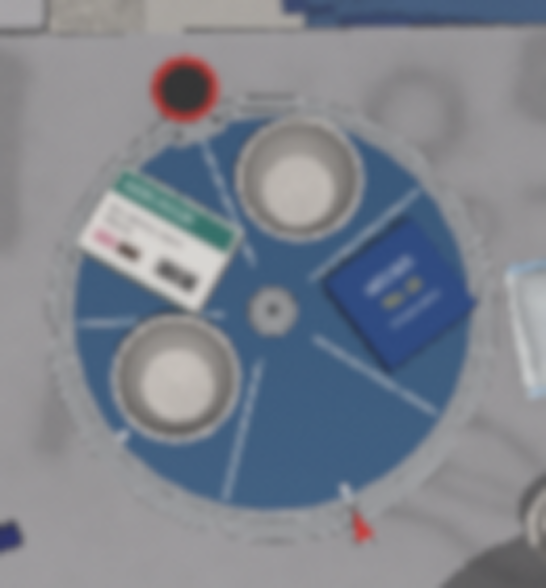

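The crop confirms it: the place at the pointer (355,525) is empty, the blue box is to its right and a bowl to its left. Axis ≈ (0.485,-0.032) and pad ≈ (0.625,0.0225), which are 0.150 m apart, matching the description. Approaching now.

Emit:
apply_moves:
  deltas:
    - [1,[0.15,-0.13,0],0]
    - [1,[0.35,-0.3,0],0]
    - [1,[0.55,-0.48,0],0]
    - [1,[0.75,-0.65,0],0]
    - [1,[0.95,-0.82,0],0]

```text
t: 1.3
eef_pos: [0.3156, -0.4483, 0.2316]
tool_rot: [0.0, 0.991, 0.136, 0.0]
contact_force: [0.3, 0.4, 0.6]
gripper_width: 0.15
grasp_force: 0.0
```

Emit:
apply_moves:
  deltas:
    - [1,[0.18,-0.16,0],0]
    - [1,[0.36,-0.32,0],0]
    - [1,[0.54,-0.48,0],0]
    - [1,[0.74,-0.65,0],0]
    - [1,[0.95,-0.82,0],0]

```text
t: 1.8
eef_pos: [0.4504, -0.2444, 0.2317]
tool_rot: [0.0, 0.991, 0.136, 0.0]
contact_force: [-0.2, -0.1, -0.2]
gripper_width: 0.001
grasp_force: 0.0
```

Emit:
apply_moves:
  deltas:
    - [1,[0.16,-0.14,0],-0.02]
    - [1,[0.32,-0.28,0],-0.04]
    - [1,[0.48,-0.42,0],-0.06]
    - [1,[0.62,-0.54,0.02],-0.08]
    - [1,[0.75,-0.65,0.04],-0.1]
    - [1,[0.85,-0.74,0.06],-0.12]
    - [1,[0.92,-0.8,0.08],-0.14]
    - [1,[0.95,-0.82,0.1],-0.16]
    - [1,[0.95,-0.82,0.1],-0.16]

```text
t: 2.7
eef_pos: [0.5884, -0.0354, 0.2108]
tool_rot: [-0.001, 0.801, 0.598, 0.0]
contact_force: [-1.0, -0.6, 0.8]
gripper_width: 0.001
grasp_force: 0.0
```

```bash
cat > g.py <<'E'
from h import *
from scipy.spatial.transform import Rotation as R
def tool(o):
    q=o["tool_rot"];return R.from_quat([q[1],q[2],q[3],q[0]])
def to(o,X): return (tool(o).inv().apply(np.array(X)-o["eef_pos"])/0.2).round(4)
def show(o):
    x=tool(o).apply([1,0,0]);print("t",round(o["t"],2),"p",np.round(o["eef_pos"],4),"xaz",np.degrees(np.arctan2(x[1],x[0])).round(1),"z",tool(o).apply([0,0,1]).round(3),"F",np.round(o["contact_force"],1),"w",o["gripper_width"],"q",np.round(o["q"],2))
E
python3 - <<'E'
from g import *
o=bot.get_obs();show(o);print(to(o,(.625,.0225,.13)))
E
```

```text
t 2.7 p [ 0.5884 -0.0354  0.2108] xaz 73.5 z [-0.001  0.001 -1.   ] F [-1.  -0.6  0.8] w 0.0005870243379941936 q [ 0.33  0.4  -0.48  1.76  0.21  1.03 -0.52]
[0.3295 0.0933 0.404 ]
```

Emit:
apply_moves:
  deltas:
    - [1,[0.12,0.03,0],0]
    - [1,[0.24,0.07,0.1],0]
    - [1,[0.33,0.093,0.22],0]
    - [1,[0.33,0.093,0.34],0]
    - [1,[0.33,0.093,0.44],0]
    - [1,[0.33,0.093,0.5],0]
    - [1,[0.33,0.093,0.5],0]
    - [1,[0.33,0.093,0.5],0]

```text
t: 3.5
eef_pos: [0.6254, 0.0206, 0.1121]
tool_rot: [0.0, 0.803, 0.596, 0.0]
contact_force: [-0.1, -0.0, 0.6]
gripper_width: -0.002
grasp_force: 0.0
```

Run:
```python
from g import *
o=bot.get_obs();show(o);print(to(o,(.625,.0225,.083)))
ims=[]
for c,b in(("top",(270,100,340,170)),("scene",(225,145,295,215))):
    p=bot.read_camera(c);x0,y0,x1,y1=b;im=cv2.resize(p["color"][y0:y1,x0:x1],None,fx=5.6,fy=5.6,interpolation=cv2.INTER_CUBIC)[:,:,::-1].copy()
    for X,col in((o["eef_pos"],(0,255,0)),((.625,.0225,.083),(255,255,0))):
        u=(proj(p,X)-[x0,y0]+.5)*5.6;cv2.circle(im,tuple(u.astype(int).tolist()),3,col,-1)
    ims.append(im)
cv2.imwrite("pics/near.png",np.hstack(ims))
```

```text
t 3.5 p [0.6254 0.0206 0.1121] xaz 73.2 z [ 0.001 -0.    -1.   ] F [-0.1 -0.   0.6] w -0.001997879076720611 q [ 0.2   0.57 -0.45  1.76  0.3   0.89 -0.68]
[ 0.0084 -0.0047  0.1454]
```

View pics/near.png

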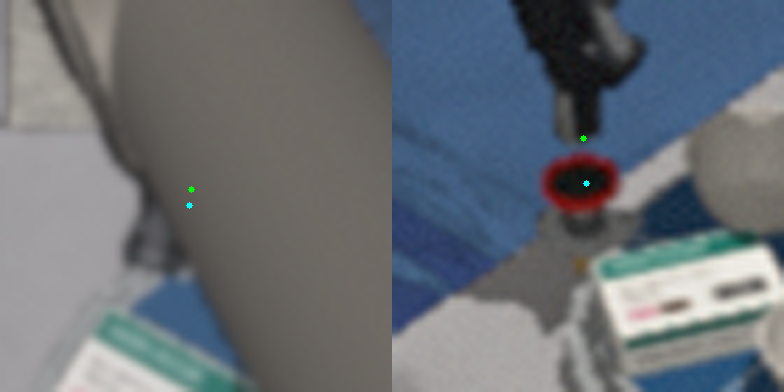

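The finger (scene tip at (578,138)) hangs centred over the dish (581,183). The 1 px calibration offset is the same for both. Descending and pressing.

Emit:
apply_moves:
  deltas:
    - [1,[0.008,-0.003,0.05],0]
    - [1,[0.008,-0.003,0.1],0]
    - [1,[0.008,-0.003,0.13],0]
    - [1,[0.008,-0.003,0.15],0]
    - [1,[0.008,-0.003,0.165],0]
    - [1,[0.008,-0.003,0.18],0]
    - [1,[0.008,-0.003,0.18],0]

```text
t: 4.3
eef_pos: [0.6245, 0.0225, 0.0751]
tool_rot: [-0.0, 0.802, 0.597, -0.0]
contact_force: [-3.1, -1.4, 5.2]
gripper_width: -0.0
grasp_force: 2.3
```

Run:
```python
from g import *
show(bot.get_obs())
```

```text
t 4.3 p [0.6245 0.0225 0.0751] xaz 73.3 z [-0.001 -0.    -1.   ] F [-3.1 -1.4  5.2] w -0.00037588614943958855 q [ 0.18  0.61 -0.43  1.78  0.33  0.83 -0.7 ]
```

Emit:
apply_moves:
  deltas:
    - [1,[-0.004,-0.006,0.012],0]
    - [1,[-0.004,-0.006,0.024],0]
    - [1,[-0.004,-0.006,0.034],0]
    - [1,[-0.004,-0.006,0.04],0]
    - [1,[-0.004,-0.006,0.04],0]
    - [1,[-0.004,-0.006,0.04],0]

```text
t: 4.9
eef_pos: [0.6245, 0.0226, 0.0683]
tool_rot: [0.001, 0.802, 0.597, 0.001]
contact_force: [-2.4, -0.4, 6.5]
gripper_width: -0.003
grasp_force: 3.3
```

```bash
cat > arc.py <<'E'
from g import *
import sys
# waypoints along the circle: degrees clockwise from now
o=bot.get_obs();show(o)
A=np.array([.4847,-.032]);p=np.array(o["eef_pos"]);r=p[:2]-A;print("r",np.hypot(*r),"ang",np.degrees(np.arctan2(r[1],r[0])))
for d in map(float,sys.argv[1:]):
    a=np.radians(-d);n=A+np.array([[np.cos(a),-np.sin(a)],[np.sin(a),np.cos(a)]])@r
    print(d,to(o,[*n,p[2]]),round(d/360,4))
E
python3 arc.py 0.5 1.5 3 5 7.5 10 12.5 15 17.5 20 22.5 25
```

```text
t 4.9 p [0.6245 0.0226 0.0683] xaz 73.3 z [ 0.002  0.    -1.   ] F [-2.4 -0.4  6.5] w -0.0029569250753332874 q [ 0.18  0.62 -0.43  1.78  0.34  0.81 -0.71]
r 0.15008705908275027 ang 21.32304557690941
0.5 [-0.0052  0.004   0.    ] 0.0014
1.5 [-0.0156  0.0119  0.    ] 0.0042
3.0 [-0.0316  0.0234  0.    ] 0.0083
5.0 [-0.0533  0.0381  0.    ] 0.0139
7.5 [-0.0811  0.0553  0.    ] 0.0208
10.0 [-1.097e-01  7.130e-02  1.000e-04] 0.0278
12.5 [-1.389e-01  8.610e-02  1.000e-04] 0.0347
15.0 [-1.687e-01  9.950e-02  1.000e-04] 0.0417
17.5 [-1.991e-01  1.117e-01  1.000e-04] 0.0486
20.0 [-2.300e-01  1.225e-01  1.000e-04] 0.0556
22.5 [-0.2614  0.132   0.    ] 0.0625
25.0 [-0.2931  0.14    0.    ] 0.0694
```

Emit:
apply_moves:
  deltas:
    - [1,[0,0,0.008],0]
    - [1,[-0.005,0.004,0.008],0.001]
    - [1,[-0.016,0.012,0.008],0.004]
    - [1,[-0.032,0.023,0.008],0.008]
    - [1,[-0.053,0.038,0.008],0.014]
    - [1,[-0.081,0.055,0.008],0.021]
    - [1,[-0.11,0.071,0.008],0.028]
    - [1,[-0.139,0.086,0.008],0.035]
    - [1,[-0.166,0.098,0.008],0.041]
    - [1,[-0.184,0.106,0.008],0.045]
    - [1,[-0.195,0.11,0.008],0.0475]
    - [1,[-0.199,0.112,0.008],0.0486]

```text
t: 6.1
eef_pos: [0.6343, -0.0222, 0.068]
tool_rot: [0.001, 0.884, 0.467, 0.001]
contact_force: [-7.6, 0.5, 16.4]
gripper_width: 0.0
grasp_force: 8.4
```

```bash
sed -i 's/^for d in map/print(to(o,[*(A+r*.15\/np.hypot(*r)),p[2]]))\nfor d in map/' arc.py; python3 arc.py 1 3 5.5 8.5 11.5 14.5 17.5 20.5 23.5 26 27.5 28
python3 - <<'E'
from h import *
p=bot.read_camera("scene");im=cv2.resize(p["color"][140:240,220:360],None,fx=5,fy=5,interpolation=cv2.INTER_CUBIC);cv2.imwrite("pics/mid.png",im[:,:,::-1])
E
```

```text
t 6.1 p [ 0.6343 -0.0222  0.068 ] xaz 55.7 z [ 0.002 -0.    -1.   ] F [-7.6  0.5 16.4] w 0.000113179155384566 q [ 0.19  0.62 -0.35  1.76  0.28  0.81 -0.89]
r 0.14996598585167026 ang 3.751836361535185
[0.0001 0.0001 0.    ]
1.0 [-0.0104  0.008   0.    ] 0.0028
3.0 [-0.0315  0.0234  0.    ] 0.0083
5.5 [-0.0587  0.0415  0.    ] 0.0153
8.5 [-0.0924  0.0618  0.    ] 0.0236
11.5 [-0.127   0.0802  0.    ] 0.0319
14.5 [-0.1626  0.0968  0.    ] 0.0403
17.5 [-0.199   0.1116  0.    ] 0.0486
20.5 [-0.2361  0.1243 -0.    ] 0.0569
23.5 [-0.2738  0.1352 -0.    ] 0.0653
26.0 [-0.3057  0.1427 -0.    ] 0.0722
27.5 [-3.249e-01  1.465e-01 -1.000e-04] 0.0764
28.0 [-3.314e-01  1.477e-01 -1.000e-04] 0.0778
```

View pics/mid.png

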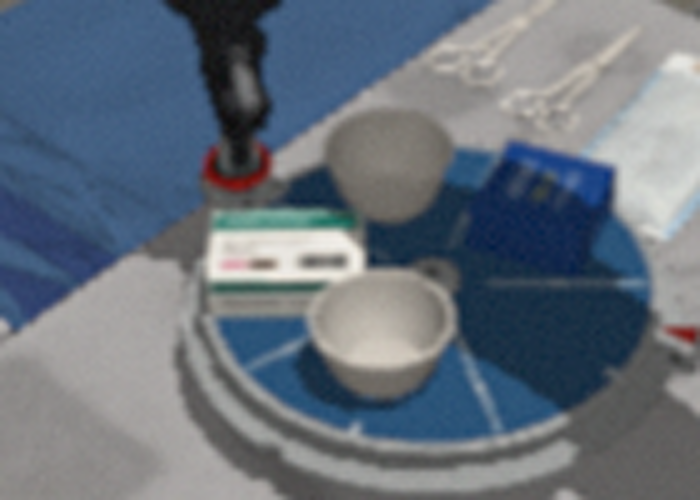

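The dish, with the finger in it at (238,165), has moved about 17.5° clockwise with the table. The things on the platter sit undisturbed. Continuing.

Emit:
apply_moves:
  deltas:
    - [1,[-0.013,0.005,0],0.003]
    - [1,[-0.034,0.02,0],0.008]
    - [1,[-0.062,0.037,0],0.015]
    - [1,[-0.095,0.058,0],0.024]
    - [1,[-0.13,0.076,0],0.032]
    - [1,[-0.165,0.093,0],0.04]
    - [1,[-0.202,0.107,0],0.049]
    - [1,[-0.239,0.12,0],0.057]
    - [1,[-0.276,0.131,0],0.065]
    - [1,[-0.307,0.138,0],0.072]
    - [1,[-0.327,0.142,0],0.076]
    - [1,[-0.333,0.143,0],0.078]

```text
t: 7.35
eef_pos: [0.6209, -0.0927, 0.068]
tool_rot: [0.0, 0.971, 0.239, 0.001]
contact_force: [-5.1, 2.4, 15.2]
gripper_width: -0.0
grasp_force: 7.6
```

```bash
python3 arc.py 1 3 6 9 12 15 18 21 24 25 26 27
```

```text
t 7.35 p [ 0.6209 -0.0927  0.068 ] xaz 27.7 z [ 0.003  0.001 -1.   ] F [-5.1  2.4 15.2] w -0.00025198237059550924 q [ 0.22  0.6  -0.23  1.79  0.18  0.78 -1.19]
r 0.14912838595183286 ang -24.03476762861815
[0.0027 0.0034 0.    ]
1.0 [-0.0103  0.008  -0.    ] 0.0028
3.0 [-0.0313  0.0234 -0.0001] 0.0083
6.0 [-0.0637  0.0451 -0.0001] 0.0167
9.0 [-0.0972  0.0651 -0.0002] 0.025
12.0 [-0.1317  0.0833 -0.0003] 0.0333
15.0 [-0.1672  0.0997 -0.0004] 0.0417
18.0 [-0.2034  0.1142 -0.0005] 0.05
21.0 [-0.2404  0.1268 -0.0006] 0.0583
24.0 [-0.2779  0.1374 -0.0007] 0.0667
25.0 [-0.2906  0.1405 -0.0007] 0.0694
26.0 [-0.3033  0.1434 -0.0007] 0.0722
27.0 [-0.316   0.1461 -0.0008] 0.075
```

Emit:
apply_moves:
  deltas:
    - [1,[-0.01,0.008,0],0.003]
    - [1,[-0.031,0.023,0],0.008]
    - [1,[-0.064,0.045,0],0.017]
    - [1,[-0.097,0.065,0],0.025]
    - [1,[-0.132,0.083,0],0.033]
    - [1,[-0.167,0.1,0],0.042]
    - [1,[-0.203,0.114,0],0.05]
    - [1,[-0.24,0.127,0],0.058]
    - [1,[-0.278,0.137,0],0.067]
    - [1,[-0.3,0.143,0],0.072]
    - [1,[-0.311,0.145,0],0.074]
    - [1,[-0.311,0.145,0],0.074]

```text
t: 8.55
eef_pos: [0.5794, -0.1459, 0.068]
tool_rot: [-0.001, 1.0, 0.01, 0.001]
contact_force: [-3.8, 5.0, 17.2]
gripper_width: 0.003
grasp_force: 8.6
```

```bash
python3 arc.py 1
python3 - <<'E'
from h import *
ims=[]
p=bot.read_camera("scene");im=cv2.resize(p["color"][140:240,220:380],None,fx=5,fy=5,interpolation=cv2.INTER_CUBIC)[:,:,::-1].copy()
a=np.radians(21.32-72)
for X,c in(((.4847+.15*np.cos(a),-.032+.15*np.sin(a),.068),(0,255,255)),(np.array(bot.get_obs()["eef_pos"]),(0,255,0))):
    cv2.circle(im,tuple(((proj(p,X)-[220,140]+.5)*5).astype(int).tolist()),3,c,-1)
cv2.imwrite("pics/end.png",im)
E
```

```text
t 8.55 p [ 0.5794 -0.1459  0.068 ] xaz 1.1 z [ 0.003  0.002 -1.   ] F [-3.8  5.  17.2] w 0.003012606943504022 q [ 0.23  0.55 -0.11  1.87  0.08  0.73 -1.48]
r 0.14815412106287923 ang -50.25820053956822
[0.0058 0.0072 0.    ]
1.0 [-0.0102  0.008  -0.    ] 0.0028
```

View pics/end.png

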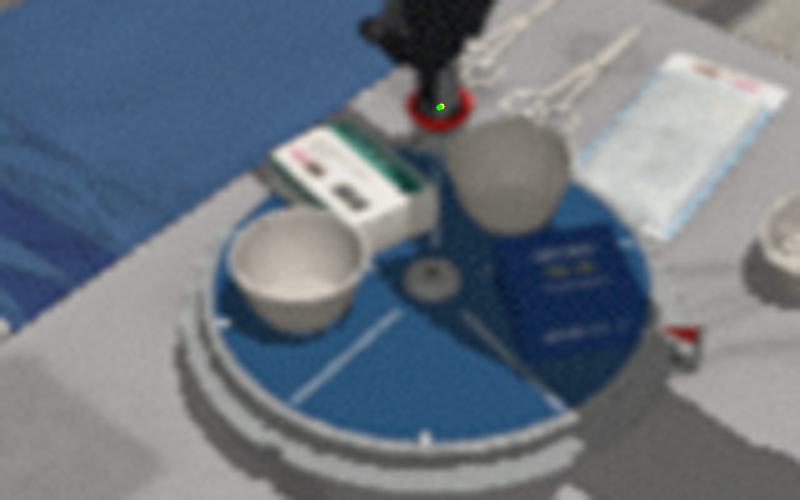

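The dish at (440,108) is at its target angle to within about 1 mm, and the blue box at (575,275) faces the red pointer at (683,340). Releasing straight up.

Emit:
apply_moves:
  deltas:
    - [1,[-0.005,0.004,0],0]
    - [1,[-0.005,0.004,-0.012],0]
    - [1,[-0.005,0.004,-0.03],0]
    - [1,[-0.005,0.004,-0.05],0]
    - [1,[-0.005,0.004,-0.07],0]
    - [1,[-0.005,0.004,-0.09],0]
    - [1,[-0.005,0.004,-0.12],0]
    - [1,[-0.005,0.004,-0.2],0]
    - [1,[-0.005,0.004,-0.35],0]
    - [1,[-0.005,0.004,-0.55],0]
    - [1,[-0.005,0.004,-0.75],0]
    - [1,[-0.005,0.004,-0.9],0]

```text
t: 9.8
eef_pos: [0.5773, -0.1494, 0.2484]
tool_rot: [0.0, 1.0, 0.009, 0.001]
contact_force: [0.5, -0.7, -0.1]
gripper_width: -0.005
grasp_force: 0.0
```

Emit:
apply_moves:
  deltas:
    - [1,[0,0.2,0],0]
    - [1,[-0.1,0.4,0],0]
    - [1,[-0.2,0.6,0],0]
    - [1,[-0.3,0.8,0],0]
    - [1,[-0.4,1,0],0]
    - [1,[-0.4,1,0],0]
    - [1,[-0.4,1,0],0]

```text
t: 10.5
eef_pos: [0.4995, -0.3519, 0.2455]
tool_rot: [0.0, 1.0, 0.007, -0.0]
contact_force: [0.8, 1.0, -0.1]
gripper_width: -0.001
grasp_force: 0.0
```

Run:
```python
from g import *
show(bot.get_obs())
ims=[]
a=np.radians(21.32-72)
for c,(x0,y0) in(("scene",(225,135)),("top",(260,115))):
    p=bot.read_camera(c);im=cv2.resize(p["color"][y0:y0+125,x0:x0+133],None,fx=3,fy=3,interpolation=cv2.INTER_CUBIC)[:,:,::-1].copy()
    for z,col in((.083,(0,255,0)),(.071,(0,255,255))):
        cv2.circle(im,tuple(((proj(p,(.4847+.15*np.cos(a),-.032+.15*np.sin(a),z))-[x0,y0]+.5)*3).astype(int).tolist()),2,col,-1)
    ims.append(im)
    for r in bot.look_for(p,"plunger_pad")[:2]+bot.look_for(p,"blade_box")[:2]: print(c,np.round(r["point"],3),round(r["confidence"],2))
    C=p["color"].astype(int);m=((C[...,0]>1.8*C[...,1])&(C[...,0]>1.8*C[...,2])&(C[...,0]>70))
    u=proj(p,(.4847+.15*np.cos(a),-.032+.15*np.sin(a),.085));ys,xs=np.nonzero(m);k=np.hypot(xs-u[0],ys-u[1])<14
    if k.any():
        h=cv2.convexHull(np.c_[xs,ys][k].astype(np.float32));M=cv2.moments(h);uv=(M["m10"]/M["m00"],M["m01"]/M["m00"]);
        for z in(.071,.085): print(c,"ring",uv,z,unproj(p,uv,z)[:2].round(4))
cv2.imwrite("pics/fin.png",np.hstack(ims))
```

```text
t 10.5 p [ 0.4995 -0.3519  0.2455] xaz 0.9 z [-0.001 -0.    -1.   ] F [ 0.8  1.  -0.1] w -0.0012658676026263604 q [ 0.54  0.36 -0.03  1.7   0.01  1.08 -1.06]
scene [ 0.57  -0.149  0.087] 0.68
scene [ 0.19  -0.281  0.036] 0.78
scene [ 0.398 -0.051  0.09 ] 0.74
scene ring (307.48022598870057, 156.87193973634652) 0.071 [ 0.5912 -0.16  ]
scene ring (307.48022598870057, 156.87193973634652) 0.085 [ 0.579  -0.1454]
top [ 0.582 -0.149  0.082] 0.48
top [ 0.2   -0.29   0.038] 0.59
top ring (367.3798670465337, 151.44539411206077) 0.071 [ 0.5827 -0.1496]
top ring (367.3798670465337, 151.44539411206077) 0.085 [ 0.5796 -0.148 ]
```

View pics/fin.png

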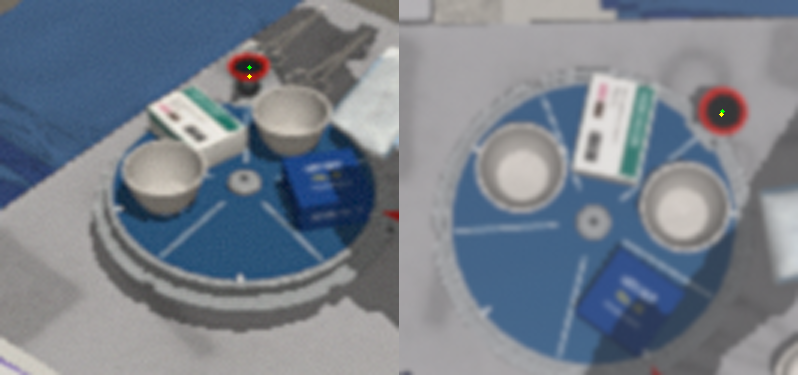

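The dish is back up: both cameras agree on about (0.579,-0.147) at z 0.085, an angle of -50.6° against the -50.7° target. The blue box is at the pointer and the hand is clear.

```bash
python3 -c "
from station import bot
print(bot.hand_in())"
```

```text
the job is handed in; nothing more can be done
None
```

I turned the table one hole clockwise with the plunger held in; it sprang back up into the hole, the blue box is at the pointer, the hand is clear, and the job was handed in at about 10.6 s.

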